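# Seat a brake pad in its spring-clip bracket

## Task

Pick up the loose brake pad and fit it, lining up, into the pad bracket on the bench: one ear into each slot, then press it straight down past the spring clips until it snaps in and sits flat and fully home on both ledges, and let go. The slotted part was bolted on up to 18 mm off the middle of its base plate, so feel where the slots really are and never force the pad; leave the other things on the bench where they are.

Things in the scene. Friction and masses are not known exactly. Their poses are not given: they have to be found in the camera images.
- pad_center (a point): centre of the loose brake pad, half-way up: z up out of the lining, y from ear to ear, x across. Rigid, 16 mm thick: bare steel plate 40 (x) by 84 (y) by 5 mm, flush under a dark lining 40 (x) by 73 (y) by 11 mm with a groove across its middle. Lies flat on the table, lining up; can be gripped across x (40 mm wide, straight sides over all 16 mm).
- pad: the same pad; origin at the centre of its underside. About 180 g. At each y end of the plate a steel ear, 14 mm wide in x and 5 mm thick, level with the underside, reaches out to 56 mm from the centre (112 mm over both). Both ends are alike: it may go in either way round. Pressing it on the bracket with more than 35 N counts as damage.
- bracket: aluminium base plate 130 (x) by 190 (y) by 8 mm, fixed to the table; origin under its centre, z up. On it a dark steel pad carrier is bolted through slotted lugs: its y and its axes are true to the base, but along x its centre line lies anywhere up to 18 mm either way of the base's centre. This offset is not measured; see or feel it. It does not shift under load.
- bracket_top (a point): point over the base's centre, 44 mm above the table, level with the tops of the carrier's two abutments (one at each y end, from 45.5 to 69 mm from the centre in y). Each is 44 mm wide in x, its flat outer faces 22 mm either side of the carrier's centre line. Between them is open space, down to two low cross bars 18 mm above the table.
- bracket_seat (a point): point over the base's centre where a seated pad's centre would be if the carrier were not offset: 32 mm above the table. Each abutment has a slot on the carrier's centre line, 16.4 mm wide in x, open at the top and to the other abutment, without lead-in at its x walls; its floor is a ledge 24 mm above the table on which the ear's underside rests.
- clip_left (a joint): spring clip at the outer +y end of the +y slot: a bright steel leaf leaning inward, its nose (31.5 mm above the table) 54 mm from the centre, its top 59 mm. Value: how far it is pushed outward, 0 at rest to 0.0045 m. The ear pushes it aside on the way down, then its nose snaps over the ear.
- clip_right (a joint): the like clip at the outer -y end of the -y slot; 0 at rest, up to 0.0045 m when pushed outward. Pressing the pad past both noses takes roughly 7 to 12 N in all; its weight alone does not pass them.
- electrical_tape: roll of black electrical tape, 58 mm wide and 19 mm high, loose on the table; leave it alone; origin under its centre
- bolt_m16: grey bolt with nut, 75 mm long, loose on the table; leave it alone; origin under its centre
- tape_measure: yellow tape measure, 92 x 38 mm and 67 mm high, loose on the table; leave it alone; origin under its centre
Mind the look-alikes: they are no part of the job. Of the things that look like the pad, the largest one is meant.

How it is judged (in metres and radians):
At the end, for the whole second after the job is handed in: The pad rests released in the bracket, its centre 30 to 33.5 mm above the bracket's origin (fully home is 32 mm), within 22 mm of it horizontally, level within 0.02 rad, lengthwise along the bracket within 0.12 rad, and at rest (z of pad_center in the frame of bracket between 0.03 and 0.0335 m and horizontal distance between pad_center and bracket below 0.022 m and angle between pad_center's own z axis and vertical below 0.02 rad and angle between the y axis of pad_center and the y axis of bracket, either way round below 0.12 rad and linear speed of pad below 0.02 m/s); the robot touches nothing.
It fails at once if the pad is pressed on the bracket with more than 35 N (contact force between pad and bracket above 35 N).
It fails at once if the electrical tape is moved by more than 30 mm (distance of electrical_tape from where it was at the start of the episode above 0.03 m).
It fails at once if the grey bolt is moved by more than 30 mm (distance of bolt_m16 from where it was at the start of the episode above 0.03 m).
It fails at once if the tape measure is moved by more than 30 mm (distance of tape_measure from where it was at the start of the episode above 0.03 m).
It also fails if it takes over 45 s, if anything falls off the work surface, if the arm or the gripper's body presses on something with over 40 N, if the wrist force passes 120 N, or if a joint passes its speed limit or range.

## Robot

A 6-joint arm with a two-finger parallel gripper is mounted at the origin on a cart in front of the work surface, level with it; the furniture and walls round the work are solid. World frame = base frame: x ahead of the robot, y to its left, z up, the work surface at z = 0. Lengths are in m, angles in degrees, forces in N, time in s.
With the tool pointing down it reaches from about 0.25 to 0.725 m from the base axis. Payload 9.7 kg.
Tool frame: the origin (TCP) lies between the finger pads; the fingertips stand 19 mm ahead of it and the grasp point (between the pads) is the TCP; z points along the fingers, y is the line along which they close (so a half turn about z gives the same grasp; the last joint's range is limited). The gripper opens to 85 mm and grips with 20 to 120 N. Pads are 22 mm wide; open, the fingers measure 114 mm over their backs; the gripper's body (76 mm by 85 mm) begins 54 mm behind the grasp point. The pads swing forward as they close: fully open they stand 13 mm farther back than shut.
Start: joints at [-64.63, 4.979, 10.078, 95.1, 0, 90], TCP at [0.236, -0.497, 0.25] pointing down, gripper open.
Joint ranges: [-179.16, 179.16], [-48.56, 103.87], [-65.8, 70.77], [-126.05, 130.52], [-82.76, 87.17], [-180, 180]. Speed limits (degrees/s): [127.2, 127.2, 147.25, 180, 180, 180].

## Interface

Orientations are given as [roll, pitch, yaw] about the fixed x, y, z axes, in that order (R = Rz(yaw) Ry(pitch) Rx(roll)).
In Python, from workcell import telemetry, camera, calibration, workorder gives the robot as it stands.
- The arm moves only by the tool play_rows, never from a script. Its argument "increments" is a list of rows, each a list of 3 entries, a list of its own where there are three numbers: the shift along the tool's x, y, z in mm, then the turn, a rotation vector about the tool's x, y, z in degrees, then the closure, from 0 (fully open) to 1 (shut). In form: [[[x, y, z], [ax, ay, az], jaw], ...]. A call has 1 to 20 rows; each row is the pose to reach, as a shift and turn from the pose commanded when the call began, along the tool's axes at that moment; what a row does not reach only later rows make up. A row lasts 1/10 s, in which the tool goes at most 50 mm and 8.59 degrees, less where a joint would pass 70% of its speed; a pose out of reach is approached as far as the arm can. A call with a gripper value outside its range is refused whole. The fingers move at their own pace and stop on an object; "grip_force" is the grip in N (left out, the last holds). Time passes only in rows, so rows that repeat a pose let the fingers close. It gives the time, the measured TCP pose, the force, the opening and the grip force at its end, in the units of the state.
- telemetry.get_obs(): the state, without advancing time (a new reading comes with each control period).
- camera(name): name is "side" or "top" or "wrist"; returns (picture, depth): 420x560x3 uint8, red, green, blue; 420x560 float32, m along the optical axis (not along the pixel's ray), 0 where there is no reading.
- calibration(name): a dict with "vertical_fov" (degrees; the focal length in pixels is half the picture's height over the tangent of half this angle, whatever the lens; pixels are square), "cx", "cy" (the principal point, pixels), "rvec" (rotation vector, rad) and "tvec" (3), from world to camera coordinates, as OpenCV has them; the wrist camera has in their place "hand_eye" (4x4, takes a point from camera to tool coordinates, whose origin is the TCP and whose axes are the flange's). Camera axes: x right, y down, z forward; pixel columns grow to the right and rows downward; lengths in m; the calibration is good to about 2 mm. A picture is of the moment at which its call begins: read the wrist's pose just before it. calibration takes no time and is no camera call.
- workorder.job_done(): hands the job in; it is judged then, once.
The state is a dict: "time": time; "q": joint angles; "qd": joint speeds; "joint_efforts": joint torques, N m; "ee_pos": TCP position; "tcp_rot": TCP orientation; "wrist_force": force on the tool from outside, world axes, zero at the start; "torque": the same for the moment, N m; "opening": finger opening in m; "grasp_force": force on a finger pad.
Only numpy, scipy, OpenCV 4.12 (cv2) and the standard library are available. Lean on these libraries where they do the work, as an engineer would, in place of code of your own. Each camera call takes 0.05 s, during which the arm holds its last target. There are 200 camera calls.

## Working session

There is one attempt and no reset: what is moved stays moved. The work goes in short steps, Python scripts to look and compute and a tool call to move; the robot and the scene stay as the last step left them, time stands still between calls to the robot, and variables do not carry over. Pictures are saved under pics/ and viewed, at most 10 in all, crops included, and the job is handed in when it is done.

Besides the shell and the picture viewer there is one more tool, called after "Request:" by a JSON object that holds its "api" and its "payload". play_rows: Moves the arm, as the interface text tells. Its arguments: {"type":"object","properties":{"increments":{"type":"array"},"grip_force":{"type":"number"}},"required":["increments"]}

```bash
mkdir -p pics; cat > h.py <<'E'
import numpy as np,cv2
from workcell import telemetry,camera,calibration,workorder
from scipy.spatial.transform import Rotation as R
def cloud(name):
    o=telemetry.get_obs(); c=calibration(name); im,d=camera(name)
    f=210/np.tan(np.radians(c["vertical_fov"])/2)
    v,u=np.mgrid[0:420,0:560]
    P=np.stack([(u-c["cx"])/f*d,(v-c["cy"])/f*d,d],-1)
    if "hand_eye" in c:
        H=np.array(c["hand_eye"]); P=P@H[:3,:3].T+H[:3,3]
        r=R.from_euler('xyz',o["tcp_rot"],degrees=True).as_matrix()
        P=P@r.T+o["ee_pos"]
    else:
        r=cv2.Rodrigues(np.array(c["rvec"],float))[0]; P=(P-np.array(c["tvec"]).ravel())@r
    P[d==0]=np.nan
    return im,P
def save(n,im): cv2.imwrite("pics/"+n,im[:,:,::-1])
E
python3 - <<'E'
from h import *
print(telemetry.get_obs())
for n in("top","side"):
    im,P=cloud(n); save(n+"0.png",im); np.savez("pics/"+n,im=im,P=P); print(n,calibration(n))
E
```

```text
{'time': 0.0, 'q': array([-6.46279526e+01,  5.00959180e+00,  1.00326641e+01,  9.51009454e+01,
        1.60296966e-03,  8.99999915e+01]), 'qd': array([ 0.12292493, -0.04057892, -0.00717335, -0.04543349, -0.06419859,
       -0.04234528]), 'joint_efforts': array([ 8.85275017e-05, -5.20397151e+01,  4.64799321e+01,  1.65269058e-02,
       -9.51379775e-05, -3.70763942e-06]), 'ee_pos': array([ 0.23558149, -0.49674141,  0.24958151]), 'tcp_rot': array([-1.79922127e+02, -1.60297971e-03,  2.53720537e+01]), 'wrist_force': array([ 0.11557452,  0.94838085, -0.44926492]), 'torque': array([-0.06721137,  0.02324824,  0.00983071]), 'grasp_force': 0.0, 'opening': 0.08553829798744915}
top {'vertical_fov': 50.8343176976098, 'cx': 279.22170140674956, 'cy': 210.05515890715935, 'rvec': array([ 2.07813296, -2.13316879,  0.22864728]), 'tvec': array([-0.04549313,  0.52735808,  0.91303965])}
side {'vertical_fov': 45.645865140297325, 'cx': 277.8807421614114, 'cy': 209.89180161757773, 'rvec': array([ 2.50939337,  0.92509838, -0.24753287]), 'tvec': array([-0.36697191, -0.29037892,  1.22370189])}
```

View pics/top0.png

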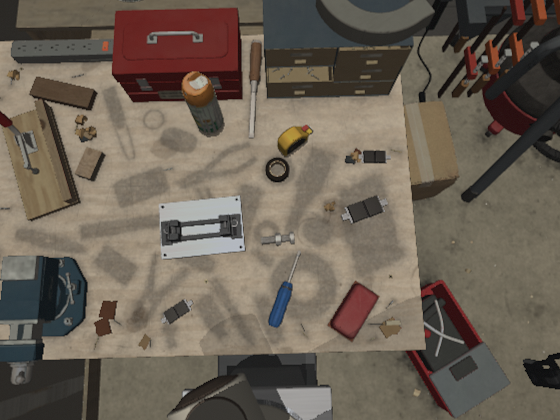

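The pad-like things are at (364,209), the largest and with ears, at (375,157), small, and at (177,311), small. The first fits the description, so I'll confirm it in a crop and measure it. The bracket is at (202,228).

```bash
python3 - <<'E'
from h import *
z=np.load("pics/top.npz");im,P=z["im"],z["P"]
a=cv2.resize(im[140:270,320:420],None,fx=4,fy=4,interpolation=cv2.INTER_CUBIC)[:520]
b=cv2.resize(im[190:265,150:255],(400,286),interpolation=cv2.INTER_CUBIC)
o=np.zeros((520,800,3),np.uint8);o[:520,:400]=a;o[:286,400:]=b
save("c.png",o)
for u,v in [(364,209),(375,157),(177,311),(202,228),(277,170),(295,138),(280,240)]:print(u,v,P[v,u].round(3))
# pad: elevated points in window
def fit(u0,u1,v0,v1,zl,zh):
    q=P[v0:v1,u0:u1].reshape(-1,3);q=q[(q[:,2]>zl)&(q[:,2]<zh)]
    print(len(q),q.mean(0).round(4),cv2.minAreaRect((q[:,:2]*1000).astype(np.float32)))
fit(335,392,190,230,.009,.03)
fit(335,392,190,230,.003,.03)
fit(360,390,145,170,.003,.03);fit(158,195,295,325,.003,.03)
fit(153,250,190,265,.004,.014)
fit(153,250,190,265,.004,.06)
fit(153,250,190,265,.036,.06)
fit(245,310,228,255,.008,.06);fit(262,292,155,185,.008,.06)
E
```

```text
364 209 [ 0.532 -0.253  0.018]
375 157 [ 0.659 -0.289  0.011]
177 311 [0.315 0.17  0.015]
202 228 [0.5   0.119 0.007]
277 170 [ 0.636 -0.057  0.002]
295 138 [ 0.689 -0.099  0.068]
280 240 [ 0.465 -0.059  0.024]
577 [ 0.5327 -0.2554  0.017 ] ((532.6499633789062, -250.8666534423828), (51.53687286376953, 119.10978698730469), 8.3006010055542)
994 [ 0.5317 -0.2523  0.0119] ((534.323486328125, -253.03677368164062), (131.16355895996094, 93.34403991699219), 88.48099517822266)
403 [ 0.6595 -0.2877  0.0095] ((661.2432861328125, -289.70416259765625), (71.39994049072266, 61.082481384277344), 88.17452239990234)
511 [0.3163 0.1724 0.0094] ((318.87603759765625, 174.5806427001953), (81.9059066772461, 62.64451217651367), 88.58189392089844)
3567 [0.5019 0.1198 0.0093] ((504.2489929199219, 123.92506408691406), (225.3234405517578, 173.23171997070312), 88.48707580566406)
4793 [0.4999 0.1196 0.0138] ((504.2489929199219, 123.92506408691406), (225.3234405517578, 173.23171997070312), 88.48707580566406)
362 [0.4942 0.1217 0.0445] ((494.9849853515625, 120.00861358642578), (44.64928436279297, 137.91639709472656), 4.170294761657715)
287 [ 0.4667 -0.0582  0.0204] ((467.9398193359375, -65.29254913330078), (93.54136657714844, 45.74678039550781), 70.6654052734375)
331 [ 0.632  -0.0573  0.0187] ((634.3726806640625, -57.05485534667969), (59.14223861694336, 55.336490631103516), 10.815205574035645)
```

View pics/c.png

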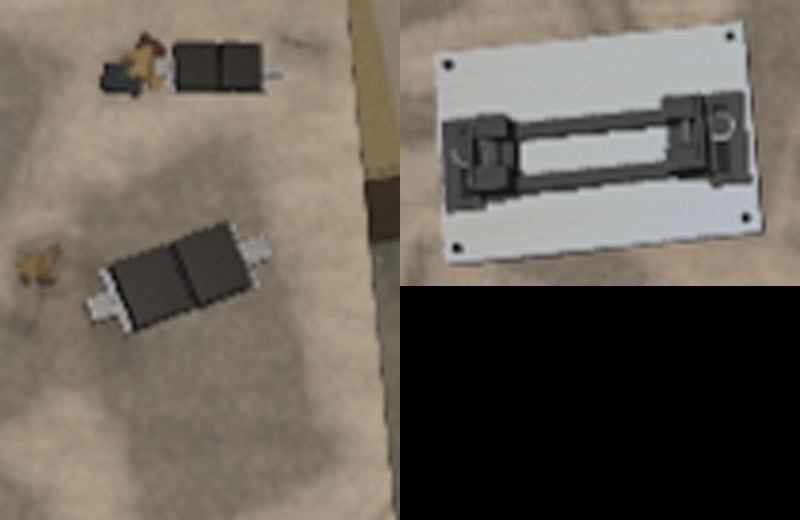

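The crop confirms it: (364,209) is the big pad with clear ears, and the bracket's abutments sit nearer its lower edge. Next I'll compute the move to above the pad.

```bash
cat >> h.py <<'E'
def rel(p,yaw,tag=""):
    o=telemetry.get_obs(); r=R.from_euler('xyz',o["tcp_rot"],degrees=True)
    t=R.from_euler('xyz',[180,0,yaw],degrees=True)
    print(tag,"shift mm",(r.inv().apply(np.array(p)-o["ee_pos"])*1000).round(1),"turn",(r.inv()*t).as_rotvec(degrees=True).round(2),"at",o["ee_pos"].round(4),o["tcp_rot"].round(2),"t",o["time"])
E
python3 - <<'E'
from h import *
P=np.load("pics/top.npz")["P"]
a,b=P[217,345],P[202,384];print(a,b,np.degrees(np.arctan2((b-a)[0],-(b-a)[1])))
rel([.532,-.253,.22],109);print(np.array(calibration("wrist")["hand_eye"]).round(3),calibration("wrist")["vertical_fov"])
E
```

```text
[ 0.51666637 -0.21034054  0.00741643] [ 0.54958107 -0.30259851  0.00806704] 19.634777165725716
 shift mm [372.3 -93.2  29.8] turn [-6.000e-02 -5.000e-02 -8.363e+01] at [ 0.2356 -0.4968  0.2497] [-179.93    0.     25.37] t 0.1
[[-0.    -0.954 -0.3    0.076]
 [ 1.    -0.    -0.     0.   ]
 [ 0.    -0.3    0.954 -0.123]
 [ 0.     0.     0.     1.   ]] 61.80549317995403
```

Request:
{"api": "play_rows", "payload": {"increments": [[[372,-93,30],[0,0,-84],0],[[372,-93,30],[0,0,-84],0],[[372,-93,30],[0,0,-84],0],[[372,-93,30],[0,0,-84],0],[[372,-93,30],[0,0,-84],0],[[372,-93,30],[0,0,-84],0],[[372,-93,30],[0,0,-84],0],[[372,-93,30],[0,0,-84],0],[[372,-93,30],[0,0,-84],0],[[372,-93,30],[0,0,-84],0],[[372,-93,30],[0,0,-84],0],[[372,-93,30],[0,0,-84],0],[[372,-93,30],[0,0,-84],0]]}}

```text
time: 1.4
ee_pos: [0.5317, -0.2537, 0.2202]
tcp_rot: [-180.0, -0.0, 109.2]
wrist_force: [0.4, -0.3, 0.4]
opening: 0.0853
grasp_force: 0.0
```

```bash
python3 - <<'E'
from h import *
im,P=cloud("wrist");save("w1.png",im)
m=(P[...,2]>.011)&(P[...,2]<.03)&(np.hypot(P[...,0]-.532,P[...,1]+.253)<.07)
q=P[m];print(len(q),q.mean(0));r=cv2.minAreaRect((q[:,:2]*1000).astype(np.float32));print(r)
rel([.532,-.253,.22],109)
E
```

```text
3094 [ 0.53429056 -0.25379935  0.01526225]
((532.6046752929688, -239.82545471191406), (52.73408889770508, 111.86982727050781), 7.165205001831055)
 shift mm [0.6 0.5 0.3] turn [ 0.   -0.    0.22] at [ 0.5317 -0.2538  0.2203] [180.    -0.   109.22] t 1.45
```

View pics/w1.png

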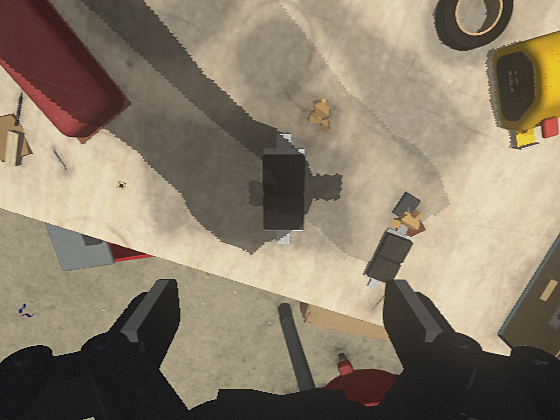

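The pad stands nearly upright at (284,190) in this view, and the small look-alike is at (388,255). I'll measure the lining by colour on the z = 16 mm plane.

```bash
cat >> h.py <<'E'
def plane(name,uv,z,o=None):
    o=o or telemetry.get_obs(); c=calibration(name); f=210/np.tan(np.radians(c["vertical_fov"])/2)
    uv=np.atleast_2d(uv); d=np.c_[(uv[:,0]-c["cx"])/f,(uv[:,1]-c["cy"])/f,np.ones(len(uv))]
    H=np.array(c["hand_eye"]); r=R.from_euler('xyz',o["tcp_rot"],degrees=True).as_matrix()
    D=d@H[:3,:3].T@r.T; C=r@H[:3,3]+o["ee_pos"]
    return C+D*((z-C[2])/D[:,2])[:,None]
E
python3 - <<'E'
from h import *
im=cv2.imread("pics/w1.png")
g=im.max(2)
print(g[190,225:340:4]);
m=np.zeros_like(g);m[145:240,250:320]=(g[145:240,250:320]<58)
n,l,s,c=cv2.connectedComponentsWithStats(m);k=1+s[1:,4].argmax();print(s[k],c[k])
m=cv2.morphologyEx((l==k).astype(np.uint8),cv2.MORPH_OPEN,np.ones((7,7)))
uv=np.argwhere(m)[:,::-1]
q=plane("wrist",uv,.016);r=cv2.minAreaRect((q[:,:2]*1000).astype(np.float32));print(r,q.mean(0))
a=[.001*r[0][0],.001*r[0][1]]
rel(a+[.008],90+(r[2] if r[2]<45 else r[2]-90))
E
```

```text
[101  99  98  99 100  98  72  75  75  78  41  43  43  56  47  45  43  47
  47  48  81  79  80  75  75  79  83  88  85]
[ 262  154   43   75 2709] [282.91878922 187.32890365]
((531.5965576171875, -248.583984375), (38.82807159423828, 57.246673583984375), 18.546422958374023) [ 0.53128    -0.24695848  0.016     ]
 shift mm [  5.    1.6 212.3] turn [ 0.   -0.    0.67] at [ 0.5317 -0.2538  0.2203] [180.    -0.   109.22] t 1.45
```

```bash
python3 - <<'E'
from h import *
g=cv2.imread("pics/w1.png").max(2)
for t in(62,66):
    m=np.zeros_like(g);m[145:240,250:320]=(g[145:240,250:320]<t)
    m=cv2.morphologyEx(m,cv2.MORPH_CLOSE,np.ones((5,5)));m=cv2.morphologyEx(m,cv2.MORPH_OPEN,np.ones((15,15)))
    uv=np.argwhere(m)[:,::-1]
    q=plane("wrist",uv,.016);r=cv2.minAreaRect((q[:,:2]*1000).astype(np.float32));print(r,q.mean(0))
    rel([.001*r[0][0],.001*r[0][1],.008],90+(r[2] if r[2]<45 else r[2]-90))
E
```

```text
((534.1205444335938, -255.5503692626953), (39.090335845947266, 74.03418731689453), 18.316883087158203) [ 0.53336793 -0.25408292  0.016     ]
 shift mm [ -2.5   1.7 212.3] turn [ 0.  -0.   0.9] at [ 0.5317 -0.2538  0.2203] [180.    -0.   109.22] t 1.45
((534.0919799804688, -255.60951232910156), (39.443538665771484, 73.6048812866211), 19.204416275024414) [ 0.53340434 -0.25414514  0.016     ]
 shift mm [ -2.5   1.6 212.3] turn [ 0.   -0.    0.01] at [ 0.5317 -0.2538  0.2203] [180.    -0.   109.22] t 1.45
```

Request:
{"api": "play_rows", "payload": {"increments": [[[-2.5,1.6,60],[0,0,0.4],0],[[-2.5,1.6,100],[0,0,0.4],0],[[-2.5,1.6,140],[0,0,0.4],0],[[-2.5,1.6,170],[0,0,0.4],0],[[-2.5,1.6,190],[0,0,0.4],0],[[-2.5,1.6,200],[0,0,0.4],0],[[-2.5,1.6,200],[0,0,0.4],0.3],[[-2.5,1.6,200],[0,0,0.4],0.6],[[-2.5,1.6,200],[0,0,0.4],0.8],[[-2.5,1.6,200],[0,0,0.4],0.8],[[-2.5,1.6,200],[0,0,0.4],0.8]], "grip_force": 60}}

```text
time: 2.55
ee_pos: [0.5353, -0.2559, 0.0222]
tcp_rot: [179.9, 0.1, 109.0]
wrist_force: [0.2, -0.1, 6.2]
opening: 0.0381
grasp_force: 61.5
```

Request:
{"api": "play_rows", "payload": {"increments": [[[-2,1.6,-20],[0,0,0],0.8],[[0,0,-60],[0,0,0],0.8],[[0,0,-110],[0,0,0],0.8],[[335,73,-178],[0,0,15],0.8],[[335,73,-178],[0,0,15],0.8],[[335,73,-178],[0,0,15],0.8],[[335,73,-178],[0,0,15],0.8],[[335,73,-178],[0,0,15],0.8],[[335,73,-178],[0,0,15],0.8],[[335,73,-178],[0,0,15],0.8],[[335,73,-178],[0,0,15],0.8],[[335,73,-178],[0,0,15],0.8],[[335,73,-178],[0,0,15],0.8],[[335,73,-178],[0,0,15],0.8]]}}

```text
time: 3.95
ee_pos: [0.4945, 0.084, 0.1981]
tcp_rot: [-180.0, 0.0, 93.9]
wrist_force: [-0.4, 1.1, -1.4]
opening: 0.0383
grasp_force: 60.8
```

```bash
python3 - <<'E'
from h import *
o=telemetry.get_obs();print(o)
im,P=cloud("wrist");save("w2.png",im);np.savez("pics/w2",P=P)
m=(P[...,2]>.037)&(P[...,2]<.052)&(np.hypot(P[...,0]-.495,P[...,1]-.12)<.09)
q=P[m];print(len(q),q.mean(0));print(cv2.minAreaRect((q[:,:2]*1000).astype(np.float32)))
E
```

```text
{'time': 3.95, 'q': array([ 9.64811309e+00, -2.39000630e+00, -3.21438509e+00,  8.91977988e+01,
       -1.01691032e-02,  9.57825518e+01]), 'qd': array([-0.2135402 ,  0.00960515, -0.00928914, -0.02117943,  0.06008898,
        0.28176516]), 'joint_efforts': array([ 6.95851576e-01, -4.53110218e+01,  4.79336464e+01,  8.67755647e-03,
        1.80345849e-02, -6.69936227e-03]), 'ee_pos': array([0.4945014 , 0.08401795, 0.19806656]), 'tcp_rot': array([-1.79978960e+02,  1.23518188e-02,  9.38655655e+01]), 'wrist_force': array([-0.43033034,  1.09319965, -1.35455646]), 'torque': array([-0.05919406,  0.00515993, -0.02714434]), 'grasp_force': 60.75734652578831, 'opening': 0.038278342865960484}
1512 [0.49147673 0.1784714  0.04311895]
((491.6358642578125, 177.53024291992188), (44.06696319580078, 23.536828994750977), 5.037351131439209)
```

View pics/w2.png

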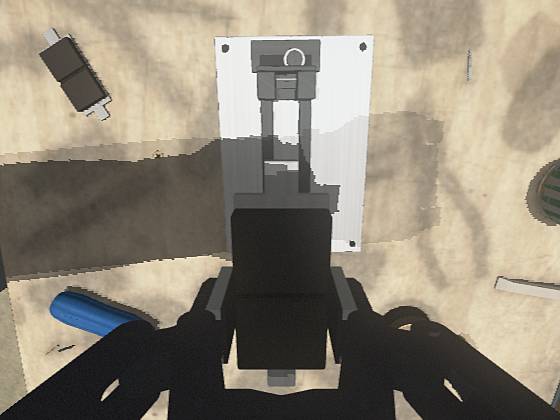

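The pad is held well at (281,290). The +y abutment is at (287,80) with its slot, but the pad hides the near abutment, so I'll back off to see both.

Request:
{"api": "play_rows", "payload": {"increments": [[[-40,0,-40],[0,0,0],0.8],[[-60,0,-70],[0,0,0],0.8],[[-60,0,-70],[0,0,0],0.8],[[-60,0,-70],[0,0,0],0.8]]}}

```text
time: 4.4
ee_pos: [0.499, 0.024, 0.2686]
tcp_rot: [179.9, -0.0, 93.8]
wrist_force: [0.9, 0.1, -2.3]
opening: 0.0382
grasp_force: 61.2
```

```bash
python3 - <<'E'
from h import *
o=telemetry.get_obs();print(o["ee_pos"],o["tcp_rot"])
im,P=cloud("wrist");save("w3.png",im);np.savez("pics/w3",P=P,ee=o["ee_pos"],rot=o["tcp_rot"])
save("w3c.png",cv2.resize(im[20:260,180:400],(720,785))[:600] if 0 else cv2.resize(im[20:240,180:400],(600,600)))
for a,b in((.1,.2),(.1,.14),(.04,.1)):
    m=(P[...,2]>.039)&(P[...,2]<.050)&(np.abs(P[...,0]-.495)<.06)&(P[...,1]>(a if b<.15 and a==.04 else .04 if b==.2 else .14))&(P[...,1]<(b if b!=.14 else .2))
    q=P[m];print(len(q),q.mean(0));print(cv2.minAreaRect((q[:,:2]*1000).astype(np.float32)))
m=(P[...,2]>.005)&(P[...,2]<.012)&(np.abs(P[...,0]-.495)<.09)&(np.abs(P[...,1]-.12)<.12)&(im.min(2)>140)
q=P[m];print(len(q),cv2.minAreaRect((q[:,:2]*1000).astype(np.float32)))
E
```

```text
[0.498954   0.02402223 0.26860737] [ 1.79941985e+02 -5.92109189e-03  9.38040100e+01]
1986 [0.49507574 0.13011704 0.04313627]
((496.0257568359375, 120.33734130859375), (44.02370834350586, 138.1751251220703), 4.408941745758057)
1161 [0.49151011 0.17808323 0.04311705]
((491.5323486328125, 177.25865173339844), (43.7628059387207, 23.878023147583008), 4.230189323425293)
825 [0.50009356 0.06261553 0.04316333]
((500.3695373535156, 63.18689727783203), (44.015541076660156, 23.594820022583008), 3.8459057807922363)
14628 ((503.4603576660156, 112.95645141601562), (130.1306915283203, 173.14251708984375), 4.334229946136475)
```

View pics/w3c.png

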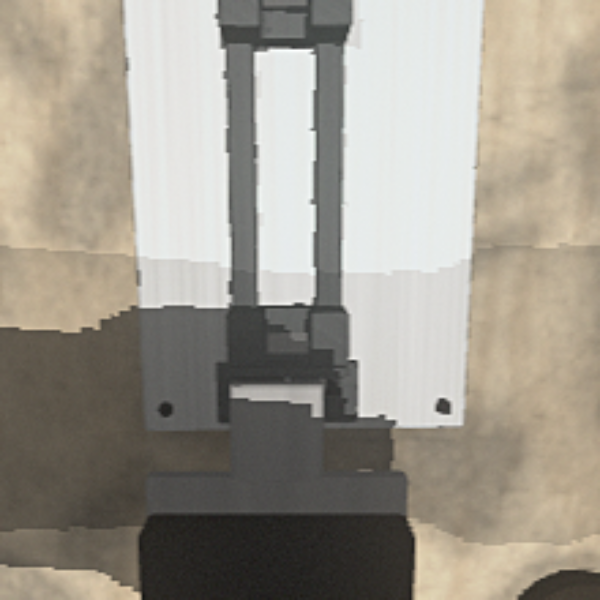

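```bash
python3 - <<'E'
from h import *
z=np.load("pics/w3.npz");P=z["P"];r=R.from_euler('xyz',z["rot"],degrees=True).as_matrix()
T=(P-z["ee"])@r*1000
im=cv2.imread("pics/w3.png");print("pad cols row300",[int(x) for x in im[300,225:345:5].max(1)])
for v in (162,168,180,190,200,204): print(v,T[v,282].round(1))
def ext(zl,zh,x0,x1):
    m=(T[...,2]>zl)&(T[...,2]<zh)&(abs(T[...,1])<30)&(T[...,0]>x0)&(T[...,0]<x1);q=T[m]
    print(len(q),q.min(0).round(1),q.max(0).round(1),cv2.minAreaRect(q[:,:2].astype(np.float32)))
ext(12,24,25,75);ext(12,24,43.5,75);ext(12,24,-80,-38);ext(2,10,-45,45)
E
```

```text
pad cols row300 [34, 34, 33, 38, 36, 35, 33, 29, 31, 31, 26, 31, 27, 35, 29, 31, 29, 29, 34, 37, 39, 39, 36, 66]
162 [54.6  0.1 19. ]
168 [52.5  0.1 17.1]
180 [47.5  0.1 17.8]
190 [43.2  0.1 18.3]
200 [38.8  0.1 18.7]
204 [37.1  0.1 18.6]
2925 [ 35. -20.  12.] [55.6 19.8 22.6] ((45.35316848754883, -0.10420036315917969), (39.8428955078125, 20.542360305786133), 89.90084838867188)
1049 [43.5 -6.9 15.7] [55.6  6.7 22.6] ((49.58094787597656, -0.11733818054199219), (13.594013214111328, 12.105317115783691), 89.6020736694336)
500 [-57.1  -6.8  16. ] [-45.    6.6  19.2] ((-51.04116439819336, -0.11987447738647461), (13.403220176696777, 12.05452823638916), 89.7479019165039)
14811 [-37.7 -30.    2. ] [36.4 30.  10. ] ((-0.21582412719726562, 0.18259239196777344), (59.93997573852539, 74.03929901123047), 88.53571319580078)
```

```bash
python3 -c "
from h import *
rel([.4959,.1209,.085],94.4)"
```

```text
shift mm [ 96.2   3.9 182.6] turn [-0.04 -0.01 -0.53] at [0.4986 0.0246 0.2676] [-1.7996e+02 -1.0000e-02  9.3870e+01] t 4.45
```

Request:
{"api": "play_rows", "payload": {"increments": [[[50,2,40],[0,0,-0.5],0.8],[[96.2,3.9,80],[0,0,-0.5],0.8],[[96.2,3.9,120],[0,0,-0.5],0.8],[[96.2,3.9,150],[0,0,-0.5],0.8],[[96.2,3.9,172],[0,0,-0.5],0.8],[[96.2,3.9,182],[0,0,-0.5],0.8],[[96.2,3.9,182],[0,0,-0.5],0.8],[[96.2,3.9,182],[0,0,-0.5],0.8]]}}

```text
time: 5.25
ee_pos: [0.4961, 0.1216, 0.0871]
tcp_rot: [180.0, -0.0, 94.5]
wrist_force: [0.1, -0.2, -0.8]
opening: 0.0384
grasp_force: 61.1
```

```bash
python3 - <<'E'
from h import *
rel([.4959,.1209,.068],94.4)
print(telemetry.get_obs()["wrist_force"])
im,P=cloud("side");save("s1.png",cv2.resize(im[60:360,120:520],(800,600)))
E
```

```text
shift mm [-0.7 -0.3 19.1] turn [ 0.05 -0.01  0.06] at [0.4961 0.1216 0.0871] [ 1.7995e+02 -1.0000e-02  9.4460e+01] t 5.25
[ 0.07080011 -0.20580475 -0.80491124]
```

Request:
{"api": "play_rows", "payload": {"increments": [[[-0.7,-0.3,8],[0,0,0],0.8],[[-0.7,-0.3,14],[0,0,0],0.8],[[-0.7,-0.3,18],[0,0,0],0.8],[[-0.7,-0.3,20],[0,0,0],0.8],[[-0.7,-0.3,21.5],[0,0,0],0.8],[[-0.7,-0.3,22.5],[0,0,0],0.8],[[-0.7,-0.3,23.5],[0,0,0],0.8],[[-0.7,-0.3,23.5],[0,0,0],0.8],[[-0.7,-0.3,23.5],[0,0,0],0.8]]}}

```text
time: 6.2
ee_pos: [0.4956, 0.1209, 0.0629]
tcp_rot: [180.0, -0.0, 94.5]
wrist_force: [0.3, 0.3, -0.7]
opening: 0.0383
grasp_force: 61.1
```

There's no contact force and the underside is about 4 mm below the abutment tops, so the ears are in the slots. I'll go on down to the clips.

Request:
{"api": "play_rows", "payload": {"increments": [[[0,0,1.5],[0,0,0],0.8],[[0,0,3],[0,0,0],0.8],[[0,0,4.5],[0,0,0],0.8],[[0,0,6],[0,0,0],0.8],[[0,0,7],[0,0,0],0.8],[[0,0,8],[0,0,0],0.8],[[0,0,8],[0,0,0],0.8]]}}

```text
time: 6.9
ee_pos: [0.4958, 0.121, 0.0551]
tcp_rot: [180.0, -0.0, 94.5]
wrist_force: [-0.7, 1.0, 4.9]
opening: 0.0381
grasp_force: 61.7
```

Now at the clips, with 5 N upward. I'll press on slowly.

Request:
{"api": "play_rows", "payload": {"increments": [[[0,0,1],[0,0,0],0.8],[[0,0,2],[0,0,0],0.8],[[0,0,3],[0,0,0],0.8],[[0,0,4],[0,0,0],0.8],[[0,0,5],[0,0,0],0.8],[[0,0,5],[0,0,0],0.8]]}}

```text
time: 7.5
ee_pos: [0.495, 0.1204, 0.0486]
tcp_rot: [-179.9, 0.1, 94.5]
wrist_force: [1.0, -1.9, -8.9]
opening: 0.0383
grasp_force: 62.9
```

Request:
{"api": "play_rows", "payload": {"increments": [[[0,0,1],[0,0,0],0.8],[[0,0,2],[0,0,0],0.8],[[0,0,3],[0,0,0],0.8],[[0,0,3],[0,0,0],0.8]]}}

```text
time: 7.9
ee_pos: [0.4958, 0.121, 0.0471]
tcp_rot: [180.0, -0.0, 94.5]
wrist_force: [0.1, -0.2, -3.8]
opening: 0.0385
grasp_force: 64.7
```

Request:
{"api": "play_rows", "payload": {"increments": [[[0,0,1],[0,0,0],0.8],[[0,0,2],[0,0,0],0.8],[[0,0,2],[0,0,0],0.8]]}}

```text
time: 8.2
ee_pos: [0.496, 0.121, 0.0462]
tcp_rot: [179.9, -0.0, 94.5]
wrist_force: [-3.8, -1.0, 8.0]
opening: 0.0378
grasp_force: 65.8
```

It's on the ledges at 8 N. Releasing and retreating.

Request:
{"api": "play_rows", "payload": {"increments": [[[0,0,0],[0,0,0],0.4],[[0,0,0],[0,0,0],0.2],[[0,0,0],[0,0,0],0.2],[[0,0,0],[0,0,0],0.2],[[0,0,-10],[0,0,0],0.2],[[0,0,-30],[0,0,0],0.2],[[-30,0,-70],[0,0,0],0.2],[[-60,0,-120],[0,0,0],0.2],[[-60,0,-150],[0,0,0],0.2],[[-60,0,-150],[0,0,0],0.2],[[-60,0,-150],[0,0,0],0.2]]}}

```text
time: 9.3
ee_pos: [0.5007, 0.0609, 0.1961]
tcp_rot: [179.9, -0.0, 94.4]
wrist_force: [0.0, -0.2, -0.3]
opening: 0.0682
grasp_force: 0.0
```

```bash
python3 - <<'E'
from h import *
im,P=cloud("wrist");save("w4.png",im)
b=(P[...,2]>.03)&(P[...,2]<.05)&(np.abs(P[...,0]-.496)<.03)&(np.abs(P[...,1]-.12)<.034)
q=P[b];c=np.linalg.lstsq(np.c_[q[:,:2]-[.496,.12],np.ones(len(q))],q[:,2],rcond=None)[0];print(len(q),c,np.median(q[:,2]),telemetry.get_obs()["opening"])
E
```

```text
4643 [-0.00195616  0.00070975  0.03928161] 0.03945530514519943 0.06846248773015548
```

View pics/w4.png

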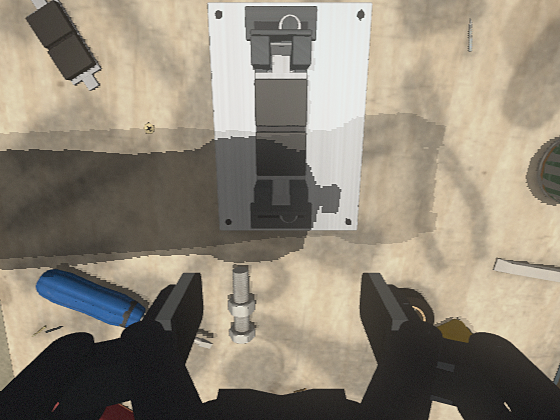

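The pad sits in the bracket at (281,125), with an ear in each slot. Its top is at 39.4 mm (40 expected) and level within 0.002 rad, and nothing else was moved. Handing in.

```bash
python3 -c "
from h import *
print(workorder.job_done())"
```

```text
the job is handed in; nothing more can be done
None
```

The job is handed in: the brake pad is snapped into the carrier and released at about 9.3 s, and my last check showed it level, with its top at 39.4 mm against 40 mm expected; the hand-in gave no verdict back.

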